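# Turn up a parts cup and store the drive spindle in it

### The arm

A 7-joint arm with a two-finger parallel gripper is mounted at the origin on the work surface. World frame = base frame: x ahead of the robot, y to its left, z up, the work surface at z = 0. Lengths are in m, angles in rad, forces in N, time in s.
With the tool pointing down it reaches from about 0.4 to 0.85 m from the base axis. Payload 4.5 kg.
Tool frame: the origin (TCP) lies between the finger pads; the fingertips stand r.tip_reach ahead of it and the grasp point (between the pads) lies 3 mm ahead of it (r.tip_reach is the distance from the TCP to the fingertips, in m); z points along the fingers, y is the line along which they close (so a half turn about z gives the same grasp; the last joint's range is limited). The gripper opens to 88 mm and grips with 3 to 60 N. Pads are 18 mm wide; open, the fingers measure 123 mm over their backs; the gripper's body (75 mm by 187 mm) begins 45 mm behind the grasp point.
Start: joints at [0.034, 0.689, -0.195, 1.565, 0.157, 0.902, -0.215], TCP at [0.625, 0, 0.241] pointing down, gripper open.
Joint ranges: [-3.01, 3.01], [-0.46, 2.08], [-1.47, 1.51], [0.13, 2.56], [-1, 4.14], [0.04, 2.09], [-2.66, 2.66]. Speed limits (rad/s): [2.57, 2.57, 3.14, 3.14, 3.14, 3.14, 3.14].

### API

Orientations are given as a unit quaternion [x, y, z, w].
In Python, from plant import r gives the robot as it stands.
- The arm moves only by the tool step_arm, never from a script. Its argument "motion" is a list of rows, each an object with "dp": the shift along the tool's x, y, z in mm, a list of three; "twist": the turn, a rotation vector about the tool's x, y, z in rad, a list of three; "hand": the opening, from -1 (shut) to 1 (fully open). In form: [{"dp": [dx, dy, dz], "twist": [rx, ry, rz], "hand": hand}, ...]. A call has 1 to 5 rows; each row is the pose to reach, as a shift and turn from the pose commanded when the call began, along the tool's axes at that moment; what a row does not reach only later rows make up. A row lasts 1/8 s, in which the tool goes at most 62.5 mm and 10.7 degrees, less where a joint would pass 70% of its speed; a pose out of reach is approached as far as the arm can. A call with a gripper value outside its range is refused whole. The fingers move at their own pace and stop on an object; "force" is the grip in N (left out, the last holds). Time passes only in rows, so rows that repeat a pose let the fingers close. It gives the time, the measured TCP pose, the force, the opening and the grip force at its end, in the units of the state.
- r.get_state(): the state, without advancing time (a new reading comes with each control period).
- r.snapshot(name): name is "scene" or "side" or "wrist"; returns a dict with "pixels" (384x512x3 uint8, red, green, blue), "depth" (384x512 float32, m along the optical axis (not along the pixel's ray), 0 where there is no reading), "fx", "fy", "cx", "cy" (pixels), "xyz" and "orientation" of the camera in the world; the wrist camera has in their place "mount" (4x4, takes a point from camera to tool coordinates, whose origin is the TCP and whose axes are the flange's). Camera axes: x right, y down, z forward; pixel columns grow to the right and rows downward; lengths in m; the calibration is good to about 2 mm. A picture is of the moment at which its call begins: read the wrist's pose just before it.
- r.finish_job(): hands the job in; it is judged then, once.
Trained networks look in the newest picture that a camera, given by its name, has taken for a name from the list of things; names that differ only in an ending like _2 or _b are one class to them, and where a whole thing is asked for, a point or a joint stands for the part that bears it (a point fixed in the world has none). Each returns a list of dicts, best first, with "score" (0 to 1); they miss things now and then, are a little off and sometimes report something else, mostly with a low value. They report only what shows in the picture. A call takes as long as a camera call.
- r.search_frame(camera, thing): "at" ([x, y, z] in m, in the coordinates of the camera as it stood for that picture, good to about 4 mm: the middle of the surface that is visible of it).
The state is a dict: "clock": time; "q": joint angles; "qd": joint speeds; "joint_torque": joint torques, N m; "tool_pos": TCP position; "eef_rot": TCP orientation; "contact_force": force on the tool from outside, world axes, zero at the start; "moment": the same for the moment, N m; "opening": opening from 0.0 (shut) to 1.0 (fully open); "finger_force": force on a finger pad.
Only numpy, scipy, OpenCV 4.12 (cv2) and the standard library are available. Lean on these libraries where they do the work, as an engineer would, in place of code of your own. Each camera call takes 0.05 s, during which the arm holds its last target. There are 200 camera calls.

### The job

The eight-sided metal cup stands mouth-down on the bench: turn it over and stand it mouth-up, whole on the square rubber mat. Once it stands there, lower the long-shafted drive spindle (small wheel, long shaft) into it wheel first, without dropping it, so that it stands upright in the cup. Leave everything else on the bench where it is.

Things in the scene. Friction and masses are not known exactly. Their poses are not given: they have to be found in the camera images.
- cup: Eight-sided metal cup, 56 mm across flats, 70 mm high, wall 3 mm, floor 4 mm, inside 50 mm across flats, 0.06-0.13 kg. Origin: centre of the outside of its base; z points from base to mouth (at the start down, origin 70 mm up); x, y square to flats, one every 45 degrees. Starts left or right, the mat on the other side, clear bench between. Laid on a flat it lies still.
- mat: Square black rubber mat, 120 x 120 mm, 3 mm thick, fixed to the bench. Origin: centre of its underside, z up, x and y along its sides.
- spindle: Drive spindle, standing on its wheel: black plastic wheel 34 mm in diameter and 14 mm high with an upright steel shaft 10 mm in diameter on its axis; 105 mm high overall, about 0.08 kg. Origin: centre of the wheel's underside, z up along the shaft.
- stub_wheel: Bystander like the spindle but broad and short: wheel 48 mm in diameter and 16 mm high, shaft 10 mm, 45 mm high overall; stands near the spindle, on either side. Origin: centre of its underside. Leave alone.
- round_cup: Bystander: round white plastic cup, mouth-up, rim 72 mm in diameter, 85 mm high, screws in it. Origin: centre of its underside. Leave alone.
- multimeter: Bystander: black multimeter 75 x 140 x 35 mm lying on its back. Origin: centre of its underside, y along its length. Leave alone.
- screwdriver: Bystander: screwdriver lying near the robot on the left, about 200 mm long along its x. Leave alone.
- wrench: Bystander: wrench lying near the robot on the right, along its x. Leave alone.
- tape_roll: Bystander: roll of black tape lying flat, 90 mm in diameter, 19 mm high, beyond the spindle. Origin: centre of its underside. Leave alone.

How it is judged:
On the way:
1. The cup stands mouth-up on the mat, its centre within 30 mm of the mat's centre, released and at rest, the spindle not yet in it (angle between cup's own z axis and vertical below 0.1 rad and horizontal distance between cup and mat below 0.03 m and height (world z) of cup below 0.008 m and linear speed of cup below 0.03 m/s and contact force between the fingers and cup below 0.1 N and horizontal distance between spindle and cup above 0.05 m), for 0.2 s.
At the end, for the whole second after the job is handed in: The cup stands mouth-up (within 0.1 rad) on the mat, its centre within 30 mm of the mat's centre; the spindle stands in it wheel down, its wheel on the cup's floor (within 6 mm) and upright within 0.2 rad; both released and at rest (angle between cup's own z axis and vertical below 0.1 rad and horizontal distance between cup and mat below 0.03 m and height (world z) of cup below 0.008 m and linear speed of each of cup, spindle below 0.03 m/s and contact force between the fingers and cup below 0.1 N and z of spindle in the frame of cup between 0 and 0.01 m and horizontal distance between spindle and cup below 0.02 m and angle between spindle's own z axis and vertical below 0.2 rad); the robot touches nothing.
It fails at once if The spindle is dropped into the cup: over the cup's mouth or in it, it moves faster than 0.6 m/s (a free fall of about 18 mm) (horizontal distance between spindle and cup below 0.04 m and linear speed of spindle above 0.6 m/s).
It fails at once if A bystander (short wheel, round cup, multimeter, screwdriver, wrench or tape roll) is moved by more than 25 mm (distance of any of stub_wheel, round_cup, multimeter, screwdriver, wrench, tape_roll from where it was at the start of the episode above 0.025 m).
It also fails if it takes over 64 s, if anything falls off the work surface, if the arm or the gripper's body presses on something with over 40 N, if the wrist force passes 120 N, or if a joint passes its speed limit or range.

## Working session

There is one attempt and no reset: what is moved stays moved. The work goes in short steps, Python scripts to look and compute and a tool call to move; the robot and the scene stay as the last step left them, time stands still between calls to the robot, and variables do not carry over. Pictures are saved under pics/ and viewed, at most 10 in all, crops included, and the job is handed in when it is done.

Besides the shell and the picture viewer there is one more tool, called after "Request:" by a JSON object that holds its "api" and its "payload", one argument or row to a line. step_arm: Moves the arm, as the interface text tells. Its arguments: {"type":"object","properties":{"motion":{"type":"array"},"force":{"type":"number"}},"required":["motion"]}

```bash
ls; mkdir -p pics; cat > h.py <<'E'
import numpy as np, cv2
from scipy.spatial.transform import Rotation as R
from plant import r
def cam(n):
    s=r.get_state(); d=r.snapshot(n)
    if 'mount' in d:
        T=np.eye(4);T[:3,:3]=R.from_quat(s['eef_rot']).as_matrix();T[:3,3]=s['tool_pos'];T=T@np.array(d['mount'])
    else:
        T=np.eye(4);T[:3,3]=d['xyz'];o=np.array(d['orientation'],float)
        T[:3,:3]=R.from_quat(o).as_matrix() if o.size==4 else o.reshape(3,3)
    d['T']=T;return d
def cloud(d):
    v,u=np.mgrid[:384,:512];z=d['depth']
    p=np.stack([(u-d['cx'])/d['fx']*z,(v-d['cy'])/d['fy']*z,z],-1)
    w=p@d['T'][:3,:3].T+d['T'][:3,3];w[z==0]=np.nan;return w
def find(n,d,t):
    return [(round(k['score'],2),np.round(d['T'][:3,:3]@np.array(k['at'])+d['T'][:3,3],3)) for k in r.search_frame(n,t)[:2]]
def save(d,f): cv2.imwrite('pics/'+f,d['pixels'][...,::-1])
E
python3 - <<'E'
from h import *
s=r.get_state();print(s,r.tip_reach)
for n in ['scene','side']:
    d=cam(n);save(d,n+'.png');print(n,d['T'].round(3).tolist())
    for t in ['cup','mat','spindle','stub_wheel','round_cup','multimeter','screwdriver','wrench','tape_roll']:print(t,find(n,d,t))
E
```

```text
pics
{'clock': 0.0, 'q': array([ 0.033791  ,  0.68995576, -0.1945506 ,  1.56637299,  0.15729954,
        0.90250497, -0.21509532]), 'qd': array([ 1.29964327e-04,  3.84558107e-04,  4.57503540e-05, -5.51664437e-04,
        1.35835790e-04,  1.59647730e-04,  1.50189967e-04]), 'joint_torque': array([ 3.38560185e-04, -5.27571630e+01, -1.26686912e+00, -1.53434461e+01,
       -5.26333472e-02,  6.56995355e-03,  1.65937727e-04]), 'tool_pos': array([ 6.24353826e-01, -2.52852716e-05,  2.39820866e-01]), 'eef_rot': array([ 7.07060652e-01,  7.07152304e-01, -6.92664712e-04, -6.10653927e-04]), 'contact_force': array([ 0.178561  ,  0.06492599, -0.14898684]), 'moment': array([0.03984972, 0.03868577, 0.03672083]), 'finger_force': 0.0, 'opening': 1.0053140039204742} 0.022
scene [[0.475, 0.511, -0.717, 1.755], [0.88, -0.293, 0.374, -0.64], [-0.019, -0.808, -0.588, 1.081], [0.0, 0.0, 0.0, 1.0]]
cup []
mat []
spindle []
stub_wheel []
round_cup []
multimeter []
screwdriver []
wrench []
tape_roll []
side [[0.793, -0.454, 0.406, 0.069], [-0.609, -0.611, 0.506, -0.589], [0.018, -0.649, -0.761, 0.96], [0.0, 0.0, 0.0, 1.0]]
cup [(0.66, array([ 0.509, -0.213,  0.073]))]
mat [(0.89, array([0.463, 0.164, 0.002]))]
spindle [(0.3, array([ 0.328, -0.448,  0.007]))]
stub_wheel [(0.59, array([ 0.671, -0.092,  0.014]))]
round_cup [(0.92, array([0.675, 0.268, 0.057])), (0.22, array([0.3  , 0.391, 0.022]))]
multimeter [(0.61, array([ 0.671, -0.302,  0.042])), (0.34, array([0.748, 0.012, 0.018]))]
screwdriver [(0.65, array([0.461, 0.164, 0.001])), (0.58, array([0.302, 0.392, 0.025]))]
wrench [(0.74, array([ 0.326, -0.446,  0.006]))]
tape_roll [(0.89, array([0.749, 0.009, 0.021]))]
```

```bash
python3 -c "
import cv2,numpy as np
a=np.hstack([cv2.imread('pics/scene.png'),cv2.imread('pics/side.png')]);cv2.imwrite('pics/both.png',cv2.resize(a,(800,300),interpolation=cv2.INTER_AREA))"
```

```text
(no output)
```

View pics/side.png

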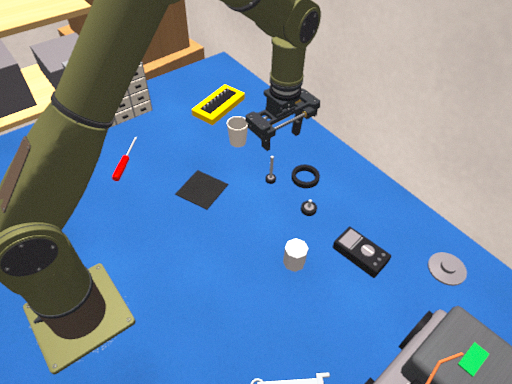

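View pics/scene.png

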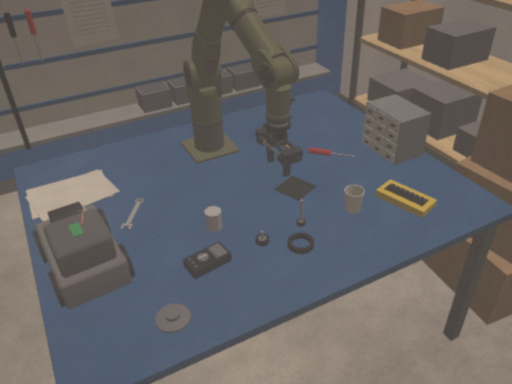

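```bash
python3 - <<'E'
from h import *
s=r.get_state();q=s['q']
import itertools
Rt=R.from_quat(s['eef_rot'])
for sg in itertools.product([1,-1],repeat=7):
    X=R.from_euler('ZYZYZYZ'[:3],q[:3]*sg[:3])*R.from_euler('YZY',q[3:6]*np.array(sg[3:6]))*R.from_euler('Z',q[6]*sg[6])
    D=X.inv()*Rt
    v=D.as_rotvec()
    if (X.as_matrix()[:,2]@Rt.as_matrix()[:,2])>.999: print(sg,D.as_euler('ZYX').round(3))
d=cam('side');w=cloud(d)
for name,c,rad,zr in [('cup',(.51,-.213),.06,(.06,.08)),('stub',(.671,-.092),.05,(.003,.2)),('rc',(.675,.268),.07,(.07,.1)),('tape',(.749,.01),.08,(.01,.03)),('meter',(.67,-.3),.1,(.02,.05))]:
    m=(np.hypot(w[...,0]-c[0],w[...,1]-c[1])<rad)&(w[...,2]>zr[0])&(w[...,2]<zr[1]);p=w[m]
    print(name,len(p),p.min(0).round(3),p.max(0).round(3),p.mean(0).round(3))
print(w[150:186:4,268:276:2].round(3).tolist())
p=w[...,2]; img=d['pixels'].astype(int).sum(-1)
m=(img<150)&(np.hypot(w[...,0]-.463,w[...,1]-.164)<.11)&(p<.012)
c=cv2.minAreaRect(w[m][:,:2].astype(np.float32)*1000);print('mat',c)
E
```

```text
(1, 1, 1, 1, 1, 1, 1) [ 1.571  0.    -0.   ]
(1, 1, 1, 1, 1, 1, -1) [ 1.141  0.    -0.   ]
(1, 1, -1, 1, -1, 1, 1) [ 2.068 -0.    -0.   ]
(1, 1, -1, 1, -1, 1, -1) [ 1.638 -0.    -0.   ]
(1, -1, 1, -1, 1, -1, 1) [ 1.571 -0.    -0.   ]
(1, -1, 1, -1, 1, -1, -1) [ 1.141 -0.    -0.   ]
(1, -1, -1, -1, -1, -1, 1) [ 2.068  0.    -0.   ]
(1, -1, -1, -1, -1, -1, -1) [ 1.638  0.    -0.   ]
(-1, 1, 1, 1, 1, 1, 1) [ 1.503  0.    -0.   ]
(-1, 1, 1, 1, 1, 1, -1) [ 1.073  0.    -0.   ]
(-1, 1, -1, 1, -1, 1, 1) [ 2.001 -0.     0.   ]
(-1, 1, -1, 1, -1, 1, -1) [ 1.571  0.    -0.   ]
(-1, -1, 1, -1, 1, -1, 1) [ 1.503 -0.    -0.   ]
(-1, -1, 1, -1, 1, -1, -1) [ 1.073 -0.    -0.   ]
(-1, -1, -1, -1, -1, -1, 1) [ 2.001  0.    -0.   ]
(-1, -1, -1, -1, -1, -1, -1) [ 1.571  0.    -0.   ]
cup 375 [ 0.491 -0.233  0.06 ] [ 0.548 -0.173  0.074] [ 0.518 -0.205  0.069]
stub 221 [ 0.625 -0.135  0.003] [ 0.717 -0.047  0.048] [ 0.668 -0.095  0.016]
rc 160 [0.644 0.243 0.07 ] [0.715 0.317 0.089] [0.68  0.281 0.079]
tape 305 [ 0.708 -0.035  0.01 ] [0.799 0.057 0.023] [0.751 0.009 0.018]
meter 1341 [ 0.634 -0.369  0.0
[... 295 characters left out ...]
0.065, 0.104], [0.732, 0.139, 0.001]], [[0.703, 0.136, 0.002], [0.656, 0.073, 0.08], [0.659, 0.067, 0.084], [0.721, 0.126, -0.001]], [[0.692, 0.122, 0.001], [0.654, 0.069, 0.067], [nan, nan, nan], [0.707, 0.109, 0.002]], [[0.682, 0.109, -0.001], [0.655, 0.069, 0.05], [0.689, 0.097, 0.004], [0.699, 0.099, -0.003]], [[0.663, 0.086, 0.012], [0.656, 0.069, 0.031], [0.674, 0.08, 0.01], [0.687, 0.085, -0.003]], [[0.649, 0.069, 0.016], [0.655, 0.066, 0.015], [0.66, 0.063, 0.014], [0.665, 0.059, 0.014]], [[0.646, 0.064, 0.004], [0.649, 0.058, 0.007], [0.652, 0.053, 0.01], [0.661, 0.053, 0.003]]]
mat ((446.5494689941406, 125.82884216308594), (41.341835021972656, 119.5815200805664), 69.67696380615234)
```

Request:
{"api": "step_arm", "payload": {
  "motion": [
    {"dp": [-50, -30, 0], "twist": [0, 0, 0], "hand": 1},
    {"dp": [-100, -60, 0], "twist": [0, 0, 0], "hand": 1},
    {"dp": [-150, -90, 0], "twist": [0, 0, 0], "hand": 1},
    {"dp": [-200, -110, 0], "twist": [0, 0, 0], "hand": 1},
    {"dp": [-200, -110, 0], "twist": [0, 0, 0], "hand": 1}
  ]
}}

```text
clock: 1.68
tool_pos: [0.5124, -0.2059, 0.2406]
eef_rot: [0.71, 0.704, -0.002, 0.001]
contact_force: [0.4, 0.7, 0.2]
opening: 1.001
finger_force: 0.0
```

```bash
cat >> h.py <<'E'
def log():
    s=r.get_state()
    with open('log.txt','a') as f: f.write(' '.join(map(str,[*s['q'],*s['tool_pos'],*s['eef_rot']]))+'\n')
    return s
E
cat > log0.py <<'E'
E
python3 - <<'E'
from h import *
open('log.txt','w').write('0.033791 0.68995576 -0.1945506 1.56637299 0.15729954 0.90250497 -0.21509532 0.624353826 -0.0000252852716 0.239820866 0.707060652 0.707152304 -0.000692664712 -0.000610653927\n')
s=log();print(s['clock'],s['q'],s['tool_pos'])
d=cam('wrist');save(d,'w1.png');print(d['T'].round(3).tolist());print(d['mount'])
for t in ['cup','stub_wheel']:print(find('wrist',d,t))
w=cloud(d);m=(np.hypot(w[...,0]-.518,w[...,1]+.204)<.06)&(w[...,2]>.062)&(w[...,2]<.078)
p=w[m];print(len(p),p.min(0),p.max(0),p.mean(0),cv2.minAreaRect(p[:,:2].astype(np.float32)*1000))
d=cam('side');w=cloud(d);img=d['pixels'].astype(int)
m=(img.max(-1)<90)&(np.hypot(w[...,0]-.463,w[...,1]-.164)<.12)&(w[...,2]<.012)
print(w[m].mean(0),cv2.minAreaRect(w[m][:,:2].astype(np.float32)*1000))
E
```

```text
1.675 [ 0.42993067  0.59496216 -0.21859886  1.78663864  0.17898302  0.77998456
  0.11050306] [ 0.51239137 -0.20588128  0.24063433]
[[1.0, -0.009, -0.004, 0.513], [-0.009, -0.954, -0.3, -0.13], [-0.001, 0.3, -0.954, 0.386], [0.0, 0.0, 0.0, 1.0]]
[[ 8.81434141e-05 -9.55074573e-01 -2.96365573e-01  7.56326337e-02]
 [ 9.99999924e-01 -2.83808245e-05  3.88875166e-04 -7.25839707e-04]
 [-3.79815882e-04 -2.96365585e-01  9.55074498e-01 -1.45127103e-01]
 [ 0.00000000e+00  0.00000000e+00  0.00000000e+00  1.00000000e+00]]
[(0.61, array([ 0.515, -0.201,  0.074])), (0.22, array([ 0.672, -0.094,  0.014]))]
[(0.66, array([ 0.673, -0.1  ,  0.01 ]))]
2216 [ 0.49216217 -0.23491708  0.0620004 ] [ 0.5506434  -0.17521386  0.0733132 ] [ 0.5211374  -0.20405611  0.07095149] ((521.0562133789062, -205.192138671875), (56.26763916015625, 56.22300720214844), 29.99856185913086)
[0.45970362 0.16460557 0.00320189] ((460.83258056640625, 166.4791259765625), (119.35706329345703, 120.32408905029297), 23.26136589050293)
```

View pics/w1.png

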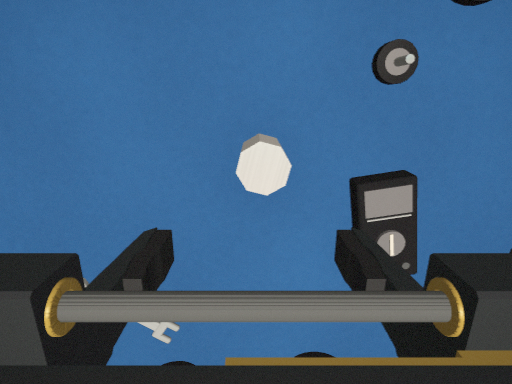

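```bash
cat > k.py <<'E'
from h import *
from scipy.optimize import least_squares
L=np.loadtxt('log.txt',ndmin=2)
LO=np.array([-3.01,-.46,-1.47,.13,-1,.04,-2.66]);HI=np.array([3.01,2.08,1.51,2.56,4.14,2.09,2.66])
def frames(q):
    X=R.identity();o=[]
    for a,v in zip('ZYZYZYZ',q): X=X*R.from_euler(a,v);o.append(X)
    return o
def basis(q):
    f=frames(q)
    e=lambda i,k:f[i].as_matrix()[:,k]
    return np.stack([np.array([0,0,1.]),e(1,2),e(3,2),e(5,2)],1),f[6]*R.from_euler('Z',np.pi/2)
A=np.vstack([basis(x[:7])[0] for x in L]);b=L[:,7:10].ravel()
P,res,_,sv=np.linalg.lstsq(A,b,rcond=None)
def fk(q): B,X=basis(q);return B@P,X
def err(q,p,X):
    a,Y=fk(q);return np.r_[(a-p)*1000/100,(Y.inv()*X).as_rotvec()*3]
def ik(p,X,q0):
    s=least_squares(lambda q:np.r_[err(q,p,X),.003*(q-q0)],np.clip(q0,LO+.01,HI-.01),bounds=(LO+.005,HI-.005))
    return s.x,np.abs(err(s.x,p,X)).max()
if __name__=='__main__': print(P,(A@P-b).round(4),sv)
E
python3 k.py
```

```text
[-1.04310018e+02  6.02624090e-01  5.43337964e-02 -1.04104984e+02] [-0.0075 -0.0082 -0.014   0.0081  0.0002  0.014 ] [2.48613503e+00 1.33945954e+00 1.58040345e-01 1.99289244e-03]
```

Request:
{"api": "step_arm", "payload": {
  "motion": [
    {"dp": [0, 0, 0], "twist": [0, 0, 0.13], "hand": 1},
    {"dp": [0, 0, 0], "twist": [0, 0, 0.26], "hand": 1}
  ]
}}

```text
clock: 2.12
tool_pos: [0.516, -0.1978, 0.2406]
eef_rot: [0.793, 0.609, 0.001, -0.0]
contact_force: [0.4, 0.7, 0.3]
opening: 1.0
finger_force: 0.0
```

Request:
{"api": "step_arm", "payload": {
  "motion": [
    {"dp": [0, 0, 0], "twist": [0, 0.18, 0], "hand": 1},
    {"dp": [0, 0, 0], "twist": [0, 0.36, 0], "hand": 1}
  ]
}}

```text
clock: 2.38
tool_pos: [0.5174, -0.1963, 0.2418]
eef_rot: [0.777, 0.602, 0.145, -0.11]
contact_force: [0.0, -0.4, -1.0]
opening: 0.997
finger_force: 0.0
```

```bash
python3 -c "
from h import *
print(log())"; python3 k.py
```

```text
{'clock': 2.375, 'q': array([ 0.72265544,  0.67063768, -0.40723536,  1.72987521, -0.15394637,
        0.83670985,  0.24489732]), 'qd': array([ 1.34358609,  0.43633996, -0.96427128, -0.2387657 , -0.99409401,
        0.35664883,  1.21427152]), 'joint_torque': array([-6.92624420e+00, -5.44974482e+01, -3.18596385e+00, -1.30677161e+01,
       -1.30507434e-01, -3.38718714e-02, -1.24929484e+00]), 'tool_pos': array([ 0.51735692, -0.19633115,  0.24178146]), 'eef_rot': array([ 0.77720409,  0.60236031,  0.14486823, -0.110132  ]), 'contact_force': array([ 0.03190563, -0.38511382, -1.0295082 ]), 'moment': array([-0.39259377,  0.11306927,  0.0542491 ]), 'finger_force': 0.0, 'opening': 0.9972949076029587}
[ 1.56967814 -0.34010515  0.96195662  0.42020808] [-0.105  -0.1684  0.0499 -0.0159  0.2111 -0.0576  0.0532  0.0184  0.0077] [3.04403101 1.62448809 0.26605212 0.1553381 ]
```

Request:
{"api": "step_arm", "payload": {
  "motion": [
    {"dp": [0, 0, 0], "twist": [0, 0.18, 0], "hand": 1},
    {"dp": [0, 0, 0], "twist": [0, 0.36, 0], "hand": 1}
  ]
}}

```text
clock: 2.62
tool_pos: [0.5164, -0.1991, 0.2418]
eef_rot: [0.74, 0.571, 0.282, -0.215]
contact_force: [-0.2, 0.1, -0.6]
opening: 1.001
finger_force: 0.0
```

```bash
python3 -c "
from h import *
print(log())"; python3 k.py
```

```text
{'clock': 2.625, 'q': array([ 0.9706806 ,  0.83142188, -0.59239614,  1.65903445, -0.33717465,
        0.96563048,  0.46933284]), 'qd': array([ 0.84853822,  0.71784511, -0.66951055, -0.28063303, -0.65017288,
        0.55664341,  0.78471592]), 'joint_torque': array([ -2.1122539 , -57.93570757,  -6.95921347, -11.22119397,
        -1.2916315 ,   0.62884619,  -0.77613004]), 'tool_pos': array([ 0.51639468, -0.19909119,  0.24177969]), 'eef_rot': array([ 0.74028738,  0.57090009,  0.282211  , -0.21541732]), 'contact_force': array([-0.19595492,  0.05682501, -0.6010159 ]), 'moment': array([-0.57347175,  0.18112629, -0.05285263]), 'finger_force': 0.0, 'opening': 1.0009358952335172}
[ 1.31960622 -0.43387602  1.01176322  0.07227833] [-0.1259 -0.1788  0.0445 -0.0283  0.1924 -0.0728  0.0131  0.1056 -0.0252
  0.0603 -0.019   0.0535] [3.477871   1.88666383 0.56384422 0.16429427]
```

```bash
sed -i "s/zip('ZYZYZYZ',q)/zip('ZYZYZYZ',q*np.array([-1,1,-1,1,-1,1,-1]))/" k.py; python3 k.py
```

```text
[0.15270868 0.79247558 0.15298209 0.45022771] [-0.0039  0.0086 -0.0211 -0.0028  0.006   0.0093  0.0035  0.0092  0.0062
  0.0044 -0.0095  0.0057] [3.477871   1.88666383 0.56384422 0.16429427]
```

```bash
sed -i "s/return np.stack(\[np.array(\[0,0,1.\]),e(1,2),e(3,2),e(5,2)\],1)/return np.stack([np.array([0,0,1.]),e(1,2),e(3,2),e(5,2),e(2,0),e(3,0),e(5,0)],1)/; s/^P,res.*/mu=1e-3;P=np.linalg.solve(A.T@A+mu**2*np.eye(A.shape[1]),A.T@b);sv=np.linalg.svd(A)[1]/" k.py; python3 k.py
```

```text
[ 0.11909776  0.75176057  0.1323485   0.62096363 -0.25112763 -0.11101117
 -0.17339565] [ 0.0021 -0.0016 -0.0016  0.0016  0.0024 -0.0001  0.0025  0.0039  0.0001
 -0.005  -0.0017  0.0017] [3.95553932 3.4523684  0.58645221 0.24355199 0.11754028 0.11595509
 0.06600022]
```

```bash
cat >> h.py <<'E'
def pose(closing_deg,lean_deg,G):
    # lean: tilt of tool z from down toward heading closing+90deg
    a=np.radians(closing_deg);l=np.radians(lean_deg)
    y=np.array([np.cos(a),np.sin(a),0]);hd=np.array([-np.sin(a),np.cos(a),0])
    z=np.sin(l)*hd-np.cos(l)*np.array([0,0,1.]);x=np.cross(y,z)
    return np.array(G)-.003*z,R.from_matrix(np.stack([x,y,z],1))
def delta(c,l,G,s=None):
    s=s or r.get_state();X=R.from_quat(s['eef_rot']);p,Y=pose(c,l,G)
    return 'dp',np.round(X.inv().apply(p-s['tool_pos'])*1000,1).tolist(),'tw',(X.inv()*Y).as_rotvec().round(3).tolist()
E
python3 - <<'E'
from h import *
G=np.array([.521,-.2046,.045]);t=pose(-15,45,G)[1].as_matrix()[:,2]
s=r.get_state();print(s['q'])
print(delta(-15,45,G-.1*t));print(delta(-15,45,G))
E
```

```text
[ 0.9706806   0.83142188 -0.59239614  1.65903445 -0.33717465  0.96563048
  0.46933284]
('dp', [-139.9, 5.2, 41.6], 'tw', [-0.0, 0.06, 0.005])
('dp', [-133.9, 5.2, 141.4], 'tw', [-0.0, 0.06, 0.005])
```

Request:
{"api": "step_arm", "payload": {
  "motion": [
    {"dp": [-45, 2, 12], "twist": [0, 0.03, 0], "hand": 1},
    {"dp": [-90, 4, 26], "twist": [0, 0.06, 0], "hand": 1},
    {"dp": [-140, 5, 41], "twist": [0, 0.06, 0], "hand": 1},
    {"dp": [-140, 5, 41], "twist": [0, 0.06, 0], "hand": 1},
    {"dp": [-140, 5, 41], "twist": [0, 0.06, 0], "hand": 1}
  ]
}}

```text
clock: 3.25
tool_pos: [0.5016, -0.2746, 0.1194]
eef_rot: [0.732, 0.565, 0.302, -0.232]
contact_force: [-0.1, -0.2, 0.2]
opening: 1.002
finger_force: 0.0
```

```bash
python3 - <<'E'
from h import *
G=np.array([.521,-.2046,.045])
s=log();print(s['q'],s['tool_pos']);print(delta(-15,45,G))
d=cam('wrist');w=cloud(d);m=(np.hypot(w[...,0]-.521,w[...,1]+.205)<.045)&(w[...,2]>.064)&(w[...,2]<.078)
p=w[m];print(len(p),p[:,2].mean(),cv2.minAreaRect(p[:,:2].astype(np.float32)*1000))
E
python3 k.py
```

```text
[ 1.05276788  1.07430979 -0.55456842  1.54424686 -0.26742847  0.96886795
  0.61317413] [ 0.50155912 -0.27457655  0.11937254]
('dp', [-0.9, 0.8, 100.9], 'tw', [-0.002, 0.003, 0.005])
3785 0.0709056341400796 ((521.0963134765625, -205.58151245117188), (56.282081604003906, 56.002655029296875), 74.36314392089844)
[ 0.17130897  0.64175233  0.07197087  0.55399469 -0.09269361 -0.13876204
 -0.12900437] [-0.0189  0.0071 -0.0072  0.009   0.0096  0.0035  0.0058  0.0128  0.0024
 -0.005   0.0122  0.0035  0.0119 -0.0212 -0.0022] [4.40076954 3.85748924 0.79633041 0.27088798 0.14630239 0.13956943
 0.06780661]
```

Request:
{"api": "step_arm", "payload": {
  "motion": [
    {"dp": [0, 1, 40], "twist": [0, 0, 0.005], "hand": 1},
    {"dp": [-1, 1, 80], "twist": [0, 0, 0.005], "hand": 1},
    {"dp": [-1, 1, 101], "twist": [0, 0, 0.005], "hand": 1},
    {"dp": [-1, 1, 101], "twist": [0, 0, 0.005], "hand": 1},
    {"dp": [-1, 1, 101], "twist": [0, 0, 0.005], "hand": 0.3}
  ],
  "force": 25
}}

```text
clock: 3.92
tool_pos: [0.5199, -0.2098, 0.0467]
eef_rot: [0.735, 0.563, 0.301, -0.231]
contact_force: [-0.2, 0.2, -0.9]
opening: 0.912
finger_force: 0.0
```

Request:
{"api": "step_arm", "payload": {
  "motion": [
    {"dp": [0, 0, 0], "twist": [0, 0, 0], "hand": 0},
    {"dp": [0, 0, 0], "twist": [0, 0, 0], "hand": -0.3},
    {"dp": [0, 0, 0], "twist": [0, 0, 0], "hand": -0.3},
    {"dp": [0, 0, 0], "twist": [0, 0, 0], "hand": -0.3}
  ]
}}

```text
clock: 4.42
tool_pos: [0.5191, -0.2098, 0.0454]
eef_rot: [0.735, 0.562, 0.301, -0.232]
contact_force: [-1.3, -2.1, 4.3]
opening: 0.629
finger_force: 25.0
```

Request:
{"api": "step_arm", "payload": {
  "motion": [
    {"dp": [20, 0, -20], "twist": [0, 0, 0], "hand": -0.3},
    {"dp": [50, 0, -50], "twist": [0, 0, 0], "hand": -0.3},
    {"dp": [80, 0, -80], "twist": [0, -0.18, 0], "hand": -0.3},
    {"dp": [80, 0, -80], "twist": [0, -0.36, 0], "hand": -0.3},
    {"dp": [80, 0, -80], "twist": [0, -0.54, 0], "hand": -0.3}
  ]
}}

```text
clock: 5.05
tool_pos: [0.5195, -0.209, 0.1593]
eef_rot: [0.789, 0.604, 0.093, -0.072]
contact_force: [-0.3, -0.6, -1.6]
opening: 0.63
finger_force: 25.0
```

```bash
python3 - <<'E'
from h import *
s=log();print(s['q'].round(2),s['tool_pos'],s['opening'],s['finger_force'])
for l in (0,-45): print(delta(-15,l,[.48,-.1,.145]))
E
```

```text
[ 0.58  0.75 -0.25  1.8  -0.11  0.64  0.22] [ 0.51948751 -0.2090237   0.15926225] 0.6302922009068473 24.995680901301967
('dp', [89.7, -66.6, 33.1], 'tw', [-0.001, -0.235, -0.003])
('dp', [91.5, -66.6, 34.5], 'tw', [-0.002, -1.021, -0.002])
```

Request:
{"api": "step_arm", "payload": {
  "motion": [
    {"dp": [20, -15, 5], "twist": [0, -0.17, 0], "hand": -0.3},
    {"dp": [45, -33, 10], "twist": [0, -0.34, 0], "hand": -0.3},
    {"dp": [65, -48, 20], "twist": [0, -0.51, 0], "hand": -0.3},
    {"dp": [80, -60, 30], "twist": [0, -0.68, 0], "hand": -0.3},
    {"dp": [90, -66, 33], "twist": [0, -0.85, 0], "hand": -0.3}
  ]
}}

```text
clock: 5.68
tool_pos: [0.4801, -0.098, 0.1481]
eef_rot: [0.761, 0.584, -0.224, 0.17]
contact_force: [0.6, -0.2, -2.2]
opening: 0.635
finger_force: 25.0
```

```bash
python3 - <<'E'
from h import *
s=log();print(s['q'].round(2),s['tool_pos'],s['opening'],s['finger_force'])
for z in (.09,.03): print(delta(-15,-45,[.48,-.1,z]))
E
```

```text
[-0.52  0.87  0.52  1.99  0.23  0.6  -0.59] [ 0.48011292 -0.09804085  0.14808562] 0.6346441596995491 24.99625945938533
('dp', [30.3, 0.6, 47.0], 'tw', [-0.003, -0.216, 0.001])
('dp', [62.7, 0.8, 97.6], 'tw', [-0.003, -0.216, 0.001])
```

Request:
{"api": "step_arm", "payload": {
  "motion": [
    {"dp": [10, 0, 15], "twist": [0, -0.1, 0], "hand": -0.3},
    {"dp": [30, 0, 47], "twist": [0, -0.216, 0], "hand": -0.3},
    {"dp": [48, 0, 77], "twist": [0, -0.216, 0], "hand": -0.3},
    {"dp": [59, 1, 92], "twist": [0, -0.216, 0], "hand": -0.3},
    {"dp": [59, 1, 92], "twist": [0, -0.216, 0], "hand": -0.3}
  ]
}}

```text
clock: 6.3
tool_pos: [0.4807, -0.0992, 0.038]
eef_rot: [0.734, 0.563, -0.304, 0.229]
contact_force: [-0.2, 0.1, -0.5]
opening: 0.631
finger_force: 25.0
```

```bash
python3 - <<'E'
from h import *
s=log();print(s['q'].round(2),s['tool_pos'],s['opening'],s['contact_force'])
for z in (.028,): print(delta(-15,-45,[.48,-.1,z]))
d=cam('side');w=cloud(d)
m=(np.hypot(w[...,0]-.48,w[...,1]+.1)<.05)&(w[...,2]>-.01)
save(d,'s2.png')
im=cv2.resize(d['pixels'][150:300,200:400,::-1],(800,600));cv2.imwrite('pics/s2c.png',im)
E
```

```text
[-0.62  1.2   0.57  1.91  0.23  0.55 -0.75] [ 0.48069811 -0.09923089  0.03795951] 0.6311788543667032 [-0.15200781  0.09576434 -0.52150084]
('dp', [6.4, -0.4, 4.7], 'tw', [-0.006, -0.004, 0.002])
```

View pics/s2c.png

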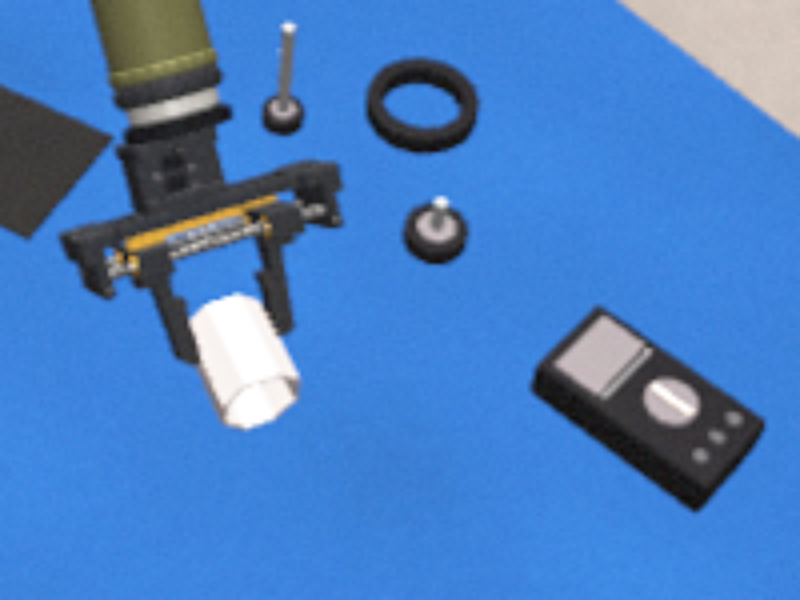

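Request:
{"api": "step_arm", "payload": {
  "motion": [
    {"dp": [3, 0, 3], "twist": [0, 0, 0], "hand": -0.3},
    {"dp": [5.5, 0, 5.5], "twist": [0, 0, 0], "hand": -0.3},
    {"dp": [5.5, 0, 5.5], "twist": [0, 0, 0], "hand": -0.3}
  ]
}}

```text
clock: 6.72
tool_pos: [0.4817, -0.0995, 0.0343]
eef_rot: [0.734, 0.562, -0.304, 0.231]
contact_force: [-0.9, 8.0, 20.2]
opening: 0.63
finger_force: 25.0
```

Request:
{"api": "step_arm", "payload": {
  "motion": [
    {"dp": [0, 0, 0], "twist": [0, 0, 0], "hand": 0.6},
    {"dp": [0, 0, 0], "twist": [0, 0, 0], "hand": 1},
    {"dp": [0, 0, 0], "twist": [0, 0, 0], "hand": 1},
    {"dp": [0, 0, -25], "twist": [0, 0, 0], "hand": 1},
    {"dp": [0, 0, -70], "twist": [0, 0, 0], "hand": 1}
  ]
}}

```text
clock: 7.35
tool_pos: [0.4928, -0.0523, 0.0804]
eef_rot: [0.734, 0.562, -0.305, 0.229]
contact_force: [0.3, 0.7, 0.1]
opening: 1.001
finger_force: 0.0
```

```bash
python3 - <<'E'
from h import *
s=log();print(s['q'].round(2),s['tool_pos'])
for l,z in ((-20,.2),(0,.22)): print(delta(-15,l,[.48,-.1,z]))
E
```

```text
[-0.68  1.12  0.57  1.85  0.21  0.71 -0.74] [ 0.49282071 -0.05226119  0.08041954]
('dp', [-120.7, -0.7, -52.6], 'tw', [-0.009, 0.434, -0.0])
('dp', [-135.6, -0.8, -66.1], 'tw', [-0.009, 0.783, -0.002])
```

Request:
{"api": "step_arm", "payload": {
  "motion": [
    {"dp": [-25, 0, -40], "twist": [0, 0.16, 0], "hand": 1},
    {"dp": [-50, 0, -55], "twist": [0, 0.32, 0], "hand": 1},
    {"dp": [-90, 0, -60], "twist": [0, 0.48, 0], "hand": 1},
    {"dp": [-120, -1, -64], "twist": [0, 0.64, 0], "hand": 1},
    {"dp": [-136, -1, -66], "twist": [0, 0.78, 0], "hand": 1}
  ]
}}

```text
clock: 7.98
tool_pos: [0.4803, -0.1019, 0.225]
eef_rot: [0.795, 0.607, 0.001, -0.001]
contact_force: [-1.2, -0.2, -1.2]
opening: 1.004
finger_force: 0.0
```

```bash
python3 - <<'E'
from h import *
s=log();print(s['q'].round(2),s['tool_pos'])
d=cam('wrist');w=cloud(d);save(d,'w2.png')
m=(np.hypot(w[...,0]-.48,w[...,1]+.11)<.07)&(w[...,2]>.012)&(w[...,2]<.075)
p=w[m];print(len(p),np.percentile(p[:,2],[1,50,99]),cv2.minAreaRect(p[:,:2].astype(np.float32)*1000))
print(find('wrist',d,'cup'))
E
```

```text
[ 0.07  0.54  0.07  1.99 -0.06  0.62 -0.08] [ 0.48026756 -0.10187847  0.22498404]
3266 [0.01751491 0.0543823  0.05844874] ((477.8880310058594, -110.46780395507812), (70.84587860107422, 55.95278549194336), 74.85899353027344)
[(0.97, array([ 0.478, -0.103,  0.056]))]
```

View pics/w2.png

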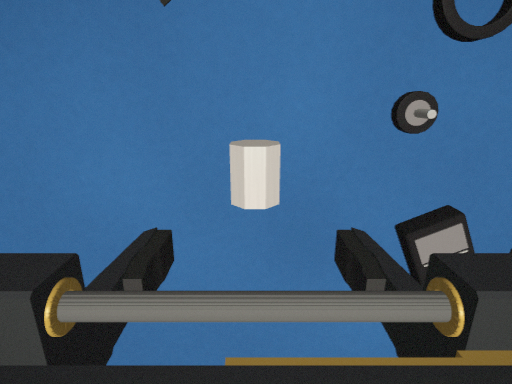

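```bash
python3 - <<'E'
from h import *
G=np.array([.4757,-.119,.029]);t=pose(-15,45,G)[1].as_matrix()[:,2]
print(delta(-15,45,G-.1*t))
E
```

```text
('dp', [-83.0, 1.3, 123.3], 'tw', [0.007, 0.787, -0.019])
```

Request:
{"api": "step_arm", "payload": {
  "motion": [
    {"dp": [-35, 0, 15], "twist": [0, 0.16, 0], "hand": 1},
    {"dp": [-65, 0, 40], "twist": [0, 0.32, 0], "hand": 1},
    {"dp": [-83, 0, 75], "twist": [0, 0.48, 0], "hand": 1},
    {"dp": [-83, 1, 105], "twist": [0, 0.64, -0.01], "hand": 1},
    {"dp": [-83, 1, 123], "twist": [0.007, 0.787, -0.019], "hand": 1}
  ]
}}

```text
clock: 8.7
tool_pos: [0.4584, -0.1805, 0.0977]
eef_rot: [0.728, 0.567, 0.302, -0.24]
contact_force: [0.3, 2.1, 0.1]
opening: 1.001
finger_force: 0.0
```

Request:
{"api": "step_arm", "payload": {
  "motion": [
    {"dp": [0, 0, 0], "twist": [0, 0, 0], "hand": 1},
    {"dp": [0, 0, 0], "twist": [0, 0, 0], "hand": 1}
  ]
}}

```text
clock: 8.95
tool_pos: [0.4602, -0.1779, 0.1013]
eef_rot: [0.727, 0.57, 0.3, -0.237]
contact_force: [1.3, 0.7, 0.1]
opening: 0.999
finger_force: 0.0
```

```bash
python3 - <<'E'
from h import *
G=np.array([.4757,-.119,.029])
s=log();print(s['q'].round(2),s['tool_pos'])
print(delta(-15,45,G))
E
```

```text
[ 1.01  1.03 -0.54  1.85 -0.4   0.71  0.74] [ 0.46018212 -0.17794065  0.10132761]
('dp', [-8.0, 1.2, 91.2], 'tw', [-0.018, 0.001, 0.013])
```

Request:
{"api": "step_arm", "payload": {
  "motion": [
    {"dp": [-4, 1, 25], "twist": [-0.018, 0, 0.013], "hand": 1},
    {"dp": [-8, 1, 45], "twist": [-0.018, 0, 0.013], "hand": 1},
    {"dp": [-8, 1, 45], "twist": [-0.018, 0, 0.013], "hand": 1},
    {"dp": [-8, 1, 45], "twist": [-0.018, 0, 0.013], "hand": 1}
  ]
}}

```text
clock: 9.45
tool_pos: [0.4678, -0.1546, 0.0647]
eef_rot: [0.733, 0.563, 0.304, -0.231]
contact_force: [-0.1, -0.0, 0.2]
opening: 1.001
finger_force: 0.0
```

```bash
python3 - <<'E'
from h import *
G=np.array([.4757,-.119,.029])
s=r.get_state();print(s['q'].round(2),s['tool_pos'],s['contact_force'],s['qd'].round(2))
print(delta(-15,45,G))
E
```

```text
[ 0.99  1.1  -0.56  1.89 -0.42  0.58  0.76] [ 0.46775249 -0.15456592  0.06469115] [-0.05638944 -0.04556131  0.15205243] [ 0.02  0.01  0.   -0.01 -0.   -0.    0.  ]
('dp', [0.6, -1.7, 48.0], 'tw', [0.003, 0.002, 0.001])
```

Accurate now; advance and grip.

Request:
{"api": "step_arm", "payload": {
  "motion": [
    {"dp": [0, -1, 25], "twist": [0, 0, 0], "hand": 1},
    {"dp": [0.5, -1.5, 48], "twist": [0, 0, 0], "hand": 1},
    {"dp": [0.5, -1.5, 48], "twist": [0, 0, 0], "hand": 1},
    {"dp": [0.5, -1.5, 48], "twist": [0, 0, 0], "hand": 0.2},
    {"dp": [0.5, -1.5, 48], "twist": [0, 0, 0], "hand": -0.3}
  ]
}}

```text
clock: 10.07
tool_pos: [0.4746, -0.1227, 0.0296]
eef_rot: [0.734, 0.561, 0.304, -0.232]
contact_force: [-0.2, 0.6, 0.0]
opening: 0.799
finger_force: 0.0
```

Request:
{"api": "step_arm", "payload": {
  "motion": [
    {"dp": [0, 0, 0], "twist": [0, 0, 0], "hand": -0.3},
    {"dp": [0, 0, 0], "twist": [0, 0, 0], "hand": -0.3},
    {"dp": [20, 0, -20], "twist": [0, 0, 0], "hand": -0.3},
    {"dp": [50, 0, -50], "twist": [0, 0, 0], "hand": -0.3},
    {"dp": [80, 0, -80], "twist": [0, -0.17, 0], "hand": -0.3}
  ]
}}

```text
clock: 10.7
tool_pos: [0.4731, -0.1256, 0.1401]
eef_rot: [0.761, 0.575, 0.239, -0.184]
contact_force: [0.4, -0.6, -1.3]
opening: 0.632
finger_force: 25.0
```

```bash
python3 - <<'E'
from h import *
s=log();print(s['q'].round(2),s['tool_pos'])
print(delta(-5,10,[.475,-.06,.15]));print(delta(10,-20,[.465,.08,.15]));print(delta(15,-45,[.46,.165,.12]))
E
```

```text
[ 0.84  0.86 -0.5   1.99 -0.45  0.54  0.6 ] [ 0.47309488 -0.12562142  0.14010633]
('dp', [59.0, -16.0, 25.9], 'tw', [0.069, -0.438, -0.177])
('dp', [167.9, -64.3, 103.0], 'tw', [0.057, -0.947, -0.464])
('dp', [216.7, -92.7, 175.0], 'tw', [-0.055, -1.364, -0.58])
```

Request:
{"api": "step_arm", "payload": {
  "motion": [
    {"dp": [15, -4, 6], "twist": [0.017, -0.11, -0.045], "hand": -0.3},
    {"dp": [30, -8, 13], "twist": [0.035, -0.22, -0.09], "hand": -0.3},
    {"dp": [45, -12, 20], "twist": [0.052, -0.33, -0.135], "hand": -0.3},
    {"dp": [59, -16, 26], "twist": [0.069, -0.438, -0.177], "hand": -0.3}
  ]
}}

```text
clock: 11.2
tool_pos: [0.4753, -0.0556, 0.1555]
eef_rot: [0.731, 0.677, 0.065, -0.057]
contact_force: [-0.4, 0.6, -1.5]
opening: 0.631
finger_force: 25.0
```

```bash
python3 - <<'E'
from h import *
s=log();print(s['q'].round(2),s['tool_pos'])
print(delta(10,-20,[.465,.08,.15]));print(delta(15,-45,[.46,.165,.12]))
E
```

```text
[ 0.21  0.66 -0.12  2.08 -0.25  0.42  0.27] [ 0.47525124 -0.05560123  0.15551218]
('dp', [132.9, -20.8, 26.0], 'tw', [-0.018, -0.52, -0.253])
('dp', [211.7, -32.8, 71.0], 'tw', [-0.101, -0.949, -0.336])
```

Request:
{"api": "step_arm", "payload": {
  "motion": [
    {"dp": [40, -6, 8], "twist": [-0.005, -0.15, -0.07], "hand": -0.3},
    {"dp": [80, -12, 14], "twist": [-0.01, -0.3, -0.15], "hand": -0.3},
    {"dp": [115, -18, 22], "twist": [-0.015, -0.43, -0.21], "hand": -0.3},
    {"dp": [133, -21, 26], "twist": [-0.018, -0.52, -0.253], "hand": -0.3},
    {"dp": [133, -21, 26], "twist": [-0.018, -0.52, -0.253], "hand": -0.3}
  ]
}}

```text
clock: 11.82
tool_pos: [0.4645, 0.0847, 0.1521]
eef_rot: [0.63, 0.757, -0.111, 0.133]
contact_force: [0.3, -0.4, -0.5]
opening: 0.627
finger_force: 25.0
```

```bash
python3 - <<'E'
from h import *
s=log();print(s['q'].round(2),s['tool_pos'])
print(delta(15,-45,[.46,.165,.1]))
E
```

```text
[-0.81  0.76  0.5   2.1  -0.    0.42 -0.23] [0.46445879 0.08473616 0.1520609 ]
('dp', [94.0, 9.9, 19.0], 'tw', [-0.043, -0.437, -0.068])
```

Request:
{"api": "step_arm", "payload": {
  "motion": [
    {"dp": [35, 3, 7], "twist": [-0.015, -0.15, -0.02], "hand": -0.3},
    {"dp": [70, 7, 14], "twist": [-0.03, -0.3, -0.045], "hand": -0.3},
    {"dp": [94, 10, 19], "twist": [-0.043, -0.437, -0.068], "hand": -0.3},
    {"dp": [94, 10, 19], "twist": [-0.043, -0.437, -0.068], "hand": -0.3},
    {"dp": [94, 10, 19], "twist": [-0.043, -0.437, -0.068], "hand": -0.3}
  ]
}}

```text
clock: 12.45
tool_pos: [0.4604, 0.1618, 0.1033]
eef_rot: [0.566, 0.73, -0.234, 0.302]
contact_force: [-1.4, -1.2, -0.7]
opening: 0.635
finger_force: 25.0
```

```bash
python3 - <<'E'
from h import *
s=log();print(s['q'].round(2),s['tool_pos'])
print(delta(15,-45,[.46,.165,.053]))
d=cam('side');w=cloud(d)
m=(np.hypot(w[...,0]-.46,w[...,1]-.165)<.05)&(w[...,2]>.02)
cv2.imwrite('pics/s3c.png',cv2.resize(d['pixels'][110:260,130:330,::-1],(800,600)))
E
```

```text
[-1.24  1.14  0.74  1.93  0.03  0.62 -0.5 ] [0.46043836 0.16176218 0.10334453]
('dp', [37.9, 0.4, 30.4], 'tw', [-0.007, -0.001, -0.007])
```

View pics/s3c.png

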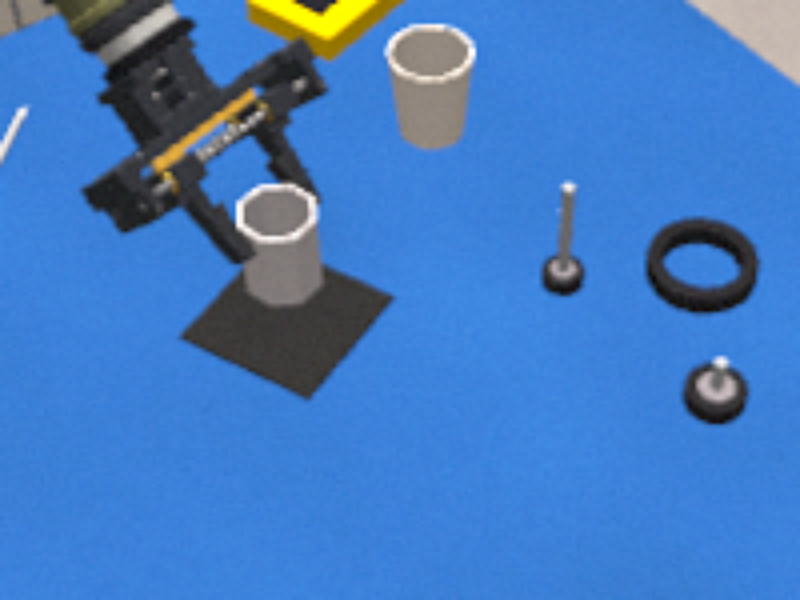

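Request:
{"api": "step_arm", "payload": {
  "motion": [
    {"dp": [15, 0, 10], "twist": [0, 0, 0], "hand": -0.3},
    {"dp": [38, 0, 30], "twist": [-0.007, 0, -0.007], "hand": -0.3},
    {"dp": [38, 0, 30], "twist": [-0.007, 0, -0.007], "hand": -0.3},
    {"dp": [38, 0, 30], "twist": [-0.007, 0, -0.007], "hand": -0.3}
  ]
}}

```text
clock: 13.0
tool_pos: [0.4594, 0.1677, 0.0555]
eef_rot: [0.563, 0.733, -0.232, 0.303]
contact_force: [0.1, -0.2, -0.9]
opening: 0.631
finger_force: 25.0
```

Request:
{"api": "step_arm", "payload": {
  "motion": [
    {"dp": [1.5, 0, 1.5], "twist": [0, 0, 0], "hand": -0.3},
    {"dp": [2, 0, 2], "twist": [0, 0, 0], "hand": -0.3},
    {"dp": [2, 0, 2], "twist": [0, 0, 0], "hand": -0.3}
  ]
}}

```text
clock: 13.38
tool_pos: [0.4593, 0.1685, 0.0522]
eef_rot: [0.562, 0.733, -0.232, 0.303]
contact_force: [0.4, -0.1, -1.0]
opening: 0.632
finger_force: 25.0
```

Request:
{"api": "step_arm", "payload": {
  "motion": [
    {"dp": [1, 0, 1], "twist": [0, 0, 0], "hand": -0.3},
    {"dp": [2, 0, 2], "twist": [0, 0, 0], "hand": -0.3},
    {"dp": [2, 0, 2], "twist": [0, 0, 0], "hand": -0.3}
  ]
}}

```text
clock: 13.75
tool_pos: [0.4594, 0.1682, 0.0514]
eef_rot: [0.562, 0.733, -0.233, 0.304]
contact_force: [-4.7, 6.0, 14.7]
opening: 0.633
finger_force: 25.0
```

```bash
python3 - <<'E'
from h import *
s=r.get_state()
d=cam('scene');w=cloud(d)
m=(np.hypot(w[...,0]-.46,w[...,1]-.165)<.035)
print(np.percentile(w[m][:,2],[1,50,90]))
d=cam('side');w=cloud(d);m=(np.hypot(w[...,0]-.46,w[...,1]-.165)<.035)&(w[...,2]<.09)
print(s['contact_force'],s['tool_pos'],np.percentile(w[m][:,2],[90,95,98]))
E
```

```text
Traceback (most recent call last):
IndexError: index -1 is out of bounds for axis 0 with size 0
```

Request:
{"api": "step_arm", "payload": {
  "motion": [
    {"dp": [0, 0, 0], "twist": [0, 0, 0], "hand": 0.5},
    {"dp": [0, 0, 0], "twist": [0, 0, 0], "hand": 1},
    {"dp": [0, 0, 0], "twist": [0, 0, 0], "hand": 1},
    {"dp": [0, 0, -25], "twist": [0, 0, 0], "hand": 1},
    {"dp": [0, 0, -70], "twist": [0, 0, 0], "hand": 1}
  ]
}}

```text
clock: 14.42
tool_pos: [0.4458, 0.2149, 0.0988]
eef_rot: [0.563, 0.733, -0.234, 0.303]
contact_force: [0.9, 0.8, -0.9]
opening: 0.997
finger_force: 0.0
```

```bash
python3 - <<'E'
from h import *
s=r.get_state();print(s['q'].round(2),s['tool_pos'])
print(delta(15,-20,[.5,.17,.25]))
print(delta(0,0,[.56,.06,.3]))
E
```

```text
[-1.31  1.15  0.73  1.85  0.    0.74 -0.54] [0.4457517  0.21489863 0.09880034]
('dp', [-148.8, 40.6, -69.0], 'tw', [-0.002, 0.437, -0.001])
('dp', [-271.1, 70.2, -17.6], 'tw', [0.101, 0.782, 0.247])
```

Request:
{"api": "step_arm", "payload": {
  "motion": [
    {"dp": [-30, 10, -35], "twist": [0, 0.1, 0], "hand": 1},
    {"dp": [-70, 20, -55], "twist": [0, 0.2, 0], "hand": 1},
    {"dp": [-110, 30, -65], "twist": [0, 0.32, 0], "hand": 1},
    {"dp": [-149, 40, -69], "twist": [0, 0.437, 0], "hand": 1},
    {"dp": [-149, 40, -69], "twist": [0, 0.437, 0], "hand": 1}
  ]
}}

```text
clock: 15.05
tool_pos: [0.5029, 0.1656, 0.2571]
eef_rot: [0.604, 0.778, -0.102, 0.139]
contact_force: [-0.3, 0.5, -1.4]
opening: 1.0
finger_force: 0.0
```

```bash
python3 - <<'E'
from h import *
s=r.get_state();print(s['q'].round(2),s['tool_pos'])
print(delta(0,0,[.6,.07,.25]))
d=cam('side');w=cloud(d)
m=(np.hypot(w[...,0]-.46,w[...,1]-.165)<.06)&(w[...,2]>.067)&(w[...,2]<.085)
p=w[m];print(len(p),np.percentile(p[:,2],[5,50,95]),p.mean(0),cv2.minAreaRect(p[:,:2].astype(np.float32)*1000))
d=cam('wrist');w=cloud(d)
m=(np.hypot(w[...,0]-.46,w[...,1]-.165)<.06)&(w[...,2]>.067)&(w[...,2]<.085)
p=w[m];print(len(p));
if len(p):print(p.mean(0),cv2.minAreaRect(p[:,:2].astype(np.float32)*1000))
save(d,'w3.png')
E
```

```text
[-0.96  0.66  0.61  1.84 -0.03  0.8  -0.17] [0.50288859 0.16562556 0.25712819]
('dp', [-108.3, 70.2, 44.0], 'tw', [0.052, 0.343, 0.247])
99 [0.06755145 0.07178355 0.0754194 ] [0.45693086 0.16789764 0.07178427] ((456.6421203613281, 168.12942504882812), (60.436622619628906, 54.07521057128906), 54.73338317871094)
786
[0.45795489 0.16670255 0.07279558] ((458.6982421875, 166.0477752685547), (56.04188919067383, 56.51923370361328), 15.54240894317627)
```

View pics/w3.png

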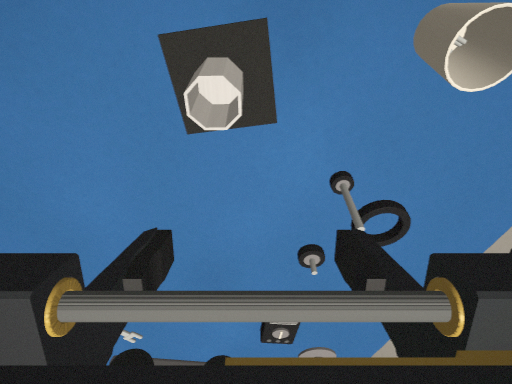

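```bash
python3 - <<'E'
from h import *
d=cam('wrist');w=cloud(d)
m=(np.hypot(w[...,0]-.657,w[...,1]-.068)<.035)&(w[...,2]>.02)&(w[...,2]<.11)
p=w[m]
for a,b in((.02,.05),(.05,.08),(.08,.11)):
    k=p[(p[:,2]>a)&(p[:,2]<b)];print(len(k),k.mean(0).round(4))
m=(np.hypot(w[...,0]-.657,w[...,1]-.068)<.035)&(w[...,2]>.011)&(w[...,2]<.018);print('wheel',w[m].mean(0))
m=(np.hypot(w[...,0]-.657,w[...,1]-.068)<.035)&(w[...,2]>.006)&(w[...,2]<.018);print(cv2.minEnclosingCircle(w[m][:,:2].astype(np.float32)*1000))
print(find('wrist',d,'spindle'))
E
```

```text
103 [0.6575 0.0719 0.0359]
122 [0.6574 0.0718 0.0655]
123 [0.6576 0.0721 0.0929]
wheel [0.65732052 0.07200665 0.01502604]
((659.034423828125, 69.67942810058594), 17.172901153564453)
[(0.79, array([0.655, 0.071, 0.014])), (0.7, array([0.454, 0.156, 0.044]))]
```

```bash
python3 - <<'E'
from h import *
print(delta(10,0,[.659,.0695,.17]))
E
```

```text
('dp', [-106.6, 127.9, 121.9], 'tw', [0.014, 0.347, 0.09])
```

Request:
{"api": "step_arm", "payload": {
  "motion": [
    {"dp": [-26, 32, 20], "twist": [0, 0.09, 0.02], "hand": 1},
    {"dp": [-53, 64, 45], "twist": [0.005, 0.18, 0.045], "hand": 1},
    {"dp": [-80, 96, 80], "twist": [0.01, 0.26, 0.07], "hand": 1},
    {"dp": [-107, 128, 122], "twist": [0.014, 0.347, 0.09], "hand": 1},
    {"dp": [-107, 128, 122], "twist": [0.014, 0.347, 0.09], "hand": 1}
  ]
}}

```text
clock: 15.88
tool_pos: [0.6607, 0.0597, 0.1699]
eef_rot: [0.647, 0.762, -0.003, 0.0]
contact_force: [0.9, 0.2, -0.1]
opening: 0.999
finger_force: 0.0
```

Request:
{"api": "step_arm", "payload": {
  "motion": [
    {"dp": [0, 0, 0], "twist": [0, 0, 0], "hand": 1},
    {"dp": [0, 0, 0], "twist": [0, 0, 0], "hand": 0.5}
  ]
}}

```text
clock: 16.12
tool_pos: [0.6594, 0.0713, 0.1741]
eef_rot: [0.642, 0.767, 0.001, -0.0]
contact_force: [0.2, -0.5, 0.7]
opening: 0.91
finger_force: 0.0
```

```bash
python3 - <<'E'
from h import *
s=r.get_state();print(s['q'].round(2),s['tool_pos'],s['qd'].round(2))
print(delta(10,0,[.659,.0695,.092]))
d=cam('wrist');w=cloud(d)
m=(np.hypot(w[...,0]-.657,w[...,1]-.068)<.035)&(w[...,2]>.02)&(w[...,2]<.11)
p=w[m];print(d['T'][:3,3])
for a,b in((.02,.05),(.05,.08),(.08,.102),(.102,.11)):
    k=p[(p[:,2]>a)&(p[:,2]<b)];print(len(k),k.mean(0).round(4) if len(k) else 0)
m=(np.hypot(w[...,0]-.657,w[...,1]-.068)<.035)&(w[...,2]>.006)&(w[...,2]<.018);print(cv2.minEnclosingCircle(w[m][:,:2].astype(np.float32)*1000))
E
```

```text
[-0.32  0.83  0.29  1.52 -0.29  0.83  0.25] [0.65936227 0.07130882 0.17414838] [-0.   -0.01  0.01 -0.   -0.   -0.    0.  ]
('dp', [-1.9, -0.8, 79.1], 'tw', [0.001, -0.002, 0.002])
[0.64495782 0.14547272 0.31941404]
73 [0.6592 0.0729 0.0353]
98 [0.6593 0.0729 0.0657]
105 [0.6592 0.0727 0.0915]
136 [0.6599 0.0698 0.1058]
((660.0780029296875, 69.25328826904297), 16.963001251220703)
```

Request:
{"api": "step_arm", "payload": {
  "motion": [
    {"dp": [-2, 0, 40], "twist": [0, 0, 0], "hand": 0.3},
    {"dp": [-2, 0, 79], "twist": [0, 0, 0], "hand": -0.2},
    {"dp": [-2, 0, 79], "twist": [0, 0, 0], "hand": -0.5},
    {"dp": [-2, 0, 79], "twist": [0, 0, 0], "hand": -1},
    {"dp": [-2, 0, 79], "twist": [0, 0, 0], "hand": -1}
  ],
  "force": 20
}}

```text
clock: 16.8
tool_pos: [0.6622, 0.0662, 0.0977]
eef_rot: [0.643, 0.765, 0.002, 0.002]
contact_force: [0.2, 0.1, -0.2]
opening: 0.297
finger_force: 0.0
```

Request:
{"api": "step_arm", "payload": {
  "motion": [
    {"dp": [0, 0, 0], "twist": [0, 0, 0], "hand": -1},
    {"dp": [0, 0, 0], "twist": [0, 0, 0], "hand": -1},
    {"dp": [0, 0, 0], "twist": [0, 0, 0], "hand": -1},
    {"dp": [0, 0, 0], "twist": [0, 0, 0], "hand": -1}
  ]
}}

```text
clock: 17.3
tool_pos: [0.6617, 0.0658, 0.0965]
eef_rot: [0.644, 0.765, 0.002, 0.001]
contact_force: [-0.7, 0.7, 5.8]
opening: 0.103
finger_force: 20.0
```

Request:
{"api": "step_arm", "payload": {
  "motion": [
    {"dp": [0, 0, -20], "twist": [0, 0, 0], "hand": -1},
    {"dp": [0, 0, -60], "twist": [0, 0, 0], "hand": -1},
    {"dp": [0, 0, -110], "twist": [0, 0, 0], "hand": -1},
    {"dp": [0, 0, -110], "twist": [0, 0, 0], "hand": -1},
    {"dp": [0, 0, -110], "twist": [0, 0, 0], "hand": -1}
  ]
}}

```text
clock: 17.92
tool_pos: [0.6598, 0.0657, 0.2055]
eef_rot: [0.644, 0.765, 0.001, 0.0]
contact_force: [-0.6, 0.5, -0.9]
opening: 0.101
finger_force: 20.0
```

```bash
cat >> h.py <<'E'
def spin(c):
    # shaft line and wheel from wrist + side, relative to TCP
    s=r.get_state()
    for n in ('wrist','side','scene'):
        d=cam(n);w=cloud(d)-s['tool_pos']
        m=(np.hypot(w[...,0],w[...,1])<.03)&(w[...,2]>-.105)&(w[...,2]<-.023);p=w[m]
        a=p[p[:,2]>-.078];b=p[p[:,2]<=-.078]
        print(n,len(a),len(b))
        if len(a)>15:
            pz=np.polyfit(a[:,2],a[:,0],1),np.polyfit(a[:,2],a[:,1],1);print(' tilt dx/dz,dy/dz',pz[0][0].round(3),pz[1][0].round(3),'at grasp',pz[0][1].round(4),pz[1][1].round(4))
        if len(b)>15: print(' wheel',cv2.minEnclosingCircle(b[:,:2].astype(np.float32)*1000),b[:,2].min().round(4))
E
python3 - <<'E'
from h import *
s=r.get_state();print(s['q'].round(2),s['tool_pos'],s['opening'],s['finger_force']);spin(0)
print(delta(10,0,[.458,.166,s['tool_pos'][2]-.003]))
E
```

```text
[-0.32  0.8   0.3   1.49 -0.28  0.89  0.24] [0.65979534 0.06571874 0.20548976] 0.10139592533265573 20.000268816947937
wrist 367 1135
 tilt dx/dz,dy/dz -0.004 -0.001 at grasp -0.0024 0.007
 wheel ((-1.4947385787963867, 3.663804292678833), 16.96212387084961) -0.0957
side 46 94
 tilt dx/dz,dy/dz -0.016 -0.013 at grasp -0.0062 0.0024
 wheel ((-5.230705261230469, 5.748719215393066), 17.819149017333984) -0.0981
scene 0 0
('dp', [133.3, -181.2, -1.2], 'tw', [-0.001, -0.001, -0.002])
```

Request:
{"api": "step_arm", "payload": {
  "motion": [
    {"dp": [20, -28, -3], "twist": [0, 0, 0], "hand": -1},
    {"dp": [45, -63, -5], "twist": [0, 0, 0], "hand": -1},
    {"dp": [70, -98, -5], "twist": [0, 0, 0], "hand": -1},
    {"dp": [92, -128, -5], "twist": [0, 0, 0], "hand": -1},
    {"dp": [108, -150, -5], "twist": [0, 0, 0], "hand": -1}
  ]
}}

```text
clock: 18.7
tool_pos: [0.4919, 0.1471, 0.2094]
eef_rot: [0.643, 0.766, -0.0, -0.0]
contact_force: [0.2, -0.1, -1.6]
opening: 0.099
finger_force: 20.0
```

Request:
{"api": "step_arm", "payload": {
  "motion": [
    {"dp": [10, -14, 0], "twist": [0, 0, 0], "hand": -1},
    {"dp": [18, -25, 0], "twist": [0, 0, 0], "hand": -1},
    {"dp": [21, -30, 0], "twist": [0, 0, 0], "hand": -1},
    {"dp": [21, -30, 0], "twist": [0, 0, 0], "hand": -1},
    {"dp": [21, -30, 0], "twist": [0, 0, 0], "hand": -1}
  ]
}}

```text
clock: 19.32
tool_pos: [0.462, 0.1615, 0.2103]
eef_rot: [0.644, 0.765, 0.001, 0.001]
contact_force: [-0.3, -0.3, -1.0]
opening: 0.103
finger_force: 20.0
```

```bash
python3 - <<'E'
from h import *
s=r.get_state();print(s['q'].round(2),s['tool_pos']);spin(0)
print(delta(10,0,[.4595,.1623,s['tool_pos'][2]-.003]))
d=cam('wrist');w=cloud(d)
m=(np.hypot(w[...,0]-.46,w[...,1]-.165)<.05)&(w[...,2]>.067)&(w[...,2]<.08)
p=w[m];print(len(p),p.mean(0),cv2.minAreaRect(p[:,:2].astype(np.float32)*1000))
save(d,'w4.png')
E
```

```text
[-0.63  0.58  0.31  2.02 -0.31  0.58  0.07] [0.46195315 0.16147903 0.21029619]
wrist 367 1133
 tilt dx/dz,dy/dz 0.003 0.0 at grasp -0.0022 0.007
 wheel ((-1.5136231184005737, 3.6789026260375977), 17.054161071777344) -0.0947
side 51 99
 tilt dx/dz,dy/dz 0.014 0.021 at grasp -0.0037 0.0033
 wheel ((-3.4183998107910156, 4.506345272064209), 17.996965408325195) -0.0968
scene 0 0
('dp', [1.1, -2.0, -0.1], 'tw', [0.003, -0.0, -0.003])
510 [0.45675456 0.17537987 0.07332795] ((457.3286437988281, 170.7588653564453), (56.23896026611328, 45.91473388671875), 15.506348609924316)
```

View pics/w4.png

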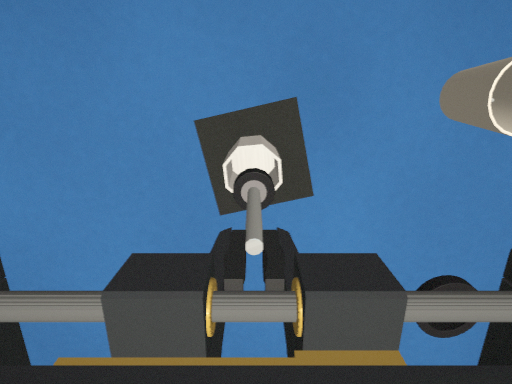

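Request:
{"api": "step_arm", "payload": {
  "motion": [
    {"dp": [1, -2, 15], "twist": [0.003, 0, -0.003], "hand": -1},
    {"dp": [1, -2, 25], "twist": [0.003, 0, -0.003], "hand": -1},
    {"dp": [1, -2, 32], "twist": [0.003, 0, -0.003], "hand": -1},
    {"dp": [1, -2, 32], "twist": [0.003, 0, -0.003], "hand": -1}
  ]
}}

```text
clock: 20.02
tool_pos: [0.4589, 0.1624, 0.1778]
eef_rot: [0.643, 0.766, -0.001, -0.001]
contact_force: [-0.2, -0.1, -0.8]
opening: 0.099
finger_force: 20.0
```

Request:
{"api": "step_arm", "payload": {
  "motion": [
    {"dp": [0, 0, 18], "twist": [0, 0, 0], "hand": -1},
    {"dp": [0, 0, 36], "twist": [0, 0, 0], "hand": -1},
    {"dp": [0, 0, 54], "twist": [0, 0, 0], "hand": -1},
    {"dp": [0, 0, 68], "twist": [0, 0, 0], "hand": -1},
    {"dp": [0, 0, 68], "twist": [0, 0, 0], "hand": -1}
  ]
}}

```text
clock: 20.65
tool_pos: [0.4587, 0.1624, 0.1097]
eef_rot: [0.643, 0.766, -0.001, -0.001]
contact_force: [0.3, 0.1, -0.7]
opening: 0.098
finger_force: 20.0
```

Request:
{"api": "step_arm", "payload": {
  "motion": [
    {"dp": [0, 0, 1], "twist": [0, 0, 0], "hand": -1},
    {"dp": [0, 0, 2], "twist": [0, 0, 0], "hand": -1},
    {"dp": [0, 0, 2], "twist": [0, 0, 0], "hand": -1}
  ]
}}

```text
clock: 21.02
tool_pos: [0.4591, 0.1627, 0.1085]
eef_rot: [0.643, 0.766, 0.0, -0.0]
contact_force: [0.4, 1.3, -1.1]
opening: 0.101
finger_force: 20.0
```

Request:
{"api": "step_arm", "payload": {
  "motion": [
    {"dp": [0, 0, 1], "twist": [0, 0, 0], "hand": -1},
    {"dp": [0, 0, 2], "twist": [0, 0, 0], "hand": -1},
    {"dp": [0, 0, 3], "twist": [0, 0, 0], "hand": -1},
    {"dp": [0, 0, 3], "twist": [0, 0, 0], "hand": -1}
  ]
}}

```text
clock: 21.52
tool_pos: [0.4589, 0.1626, 0.1051]
eef_rot: [0.643, 0.766, -0.0, -0.0]
contact_force: [-0.1, 0.2, -1.2]
opening: 0.101
finger_force: 20.0
```

Request:
{"api": "step_arm", "payload": {
  "motion": [
    {"dp": [0, 0, 1], "twist": [0, 0, 0], "hand": -1},
    {"dp": [0, 0, 1.5], "twist": [0, 0, 0], "hand": -1},
    {"dp": [0, 0, 1.5], "twist": [0, 0, 0], "hand": -1}
  ]
}}

```text
clock: 21.9
tool_pos: [0.459, 0.1626, 0.1037]
eef_rot: [0.643, 0.766, -0.0, -0.0]
contact_force: [0.2, -0.0, -1.7]
opening: 0.101
finger_force: 20.0
```

Request:
{"api": "step_arm", "payload": {
  "motion": [
    {"dp": [0, 0, 1], "twist": [0, 0, 0], "hand": -1},
    {"dp": [0, 0, 1], "twist": [0, 0, 0], "hand": -1},
    {"dp": [0, 0, 1], "twist": [0, 0, 0], "hand": -1}
  ]
}}

```text
clock: 22.28
tool_pos: [0.4593, 0.1627, 0.1034]
eef_rot: [0.643, 0.766, 0.0, -0.0]
contact_force: [0.3, -0.9, 6.8]
opening: 0.1
finger_force: 20.0
```

Contact with the floor. Release gently and retreat straight up.

Request:
{"api": "step_arm", "payload": {
  "motion": [
    {"dp": [0, 0, 0], "twist": [0, 0, 0], "hand": -0.7},
    {"dp": [0, 0, 0], "twist": [0, 0, 0], "hand": -0.3},
    {"dp": [0, 0, 0], "twist": [0, 0, 0], "hand": -0.2},
    {"dp": [0, 0, 0], "twist": [0, 0, 0], "hand": -0.2},
    {"dp": [0, 0, -10], "twist": [0, 0, 0], "hand": -0.2}
  ]
}}

```text
clock: 22.9
tool_pos: [0.4585, 0.1624, 0.1126]
eef_rot: [0.643, 0.766, -0.001, -0.001]
contact_force: [-0.4, -0.5, 0.6]
opening: 0.4
finger_force: 0.0
```

Request:
{"api": "step_arm", "payload": {
  "motion": [
    {"dp": [0, 0, -30], "twist": [0, 0, 0], "hand": -0.2},
    {"dp": [0, 0, -70], "twist": [0, 0, 0], "hand": -0.2},
    {"dp": [0, 0, -110], "twist": [0, 0, 0], "hand": -0.2},
    {"dp": [0, 0, -110], "twist": [0, 0, 0], "hand": -0.2},
    {"dp": [0, 0, -110], "twist": [0, 0, 0], "hand": -0.2}
  ]
}}

```text
clock: 23.52
tool_pos: [0.4586, 0.1626, 0.2226]
eef_rot: [0.642, 0.766, -0.0, -0.001]
contact_force: [0.2, -0.7, -0.6]
opening: 0.4
finger_force: 0.0
```

```bash
python3 - <<'E'
from h import *
s=r.get_state();print(s['tool_pos'],s['opening'])
d=cam('wrist');w=cloud(d);save(d,'w5.png')
m=(np.hypot(w[...,0]-.46,w[...,1]-.165)<.05)
p=w[m&(w[...,2]>.067)&(w[...,2]<.078)];print(p.mean(0),cv2.minAreaRect(p[:,:2].astype(np.float32)*1000))
p=w[m&(w[...,2]>.08)&(w[...,2]<.13)];print(len(p),p.mean(0),p[:,2].max(),np.polyfit(p[:,2],p[:,:2],1))
E
```

```text
[0.45856171 0.16264353 0.2225978 ] 0.400210239961118
[0.4588382  0.16526022 0.0730815 ] ((458.8089599609375, 165.94195556640625), (55.993534088134766, 56.21266174316406), 15.390580177307129)
177 [0.45683199 0.16775377 0.1050007 ] 0.11478525731000011 [[ 0.02389714 -0.11819022]
 [ 0.45432277  0.18016382]]
```

View pics/w5.png

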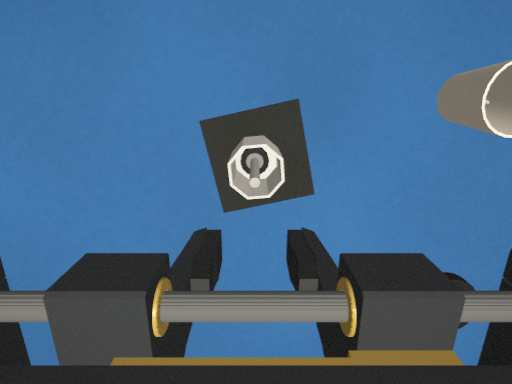

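The cup (mouth at about pixel 256,168) stands mouth-up near the middle of the mat. The spindle stands upright in it, wheel at (254,160) and shaft top at (254,183), 112 mm up as expected. The gripper is clear.

```bash
python3 -c "
from plant import r
print(r.finish_job())"
```

```text
the job is handed in; nothing more can be done
None
```

The cup stands mouth-up about 2 mm from the mat's centre with the spindle upright in it, wheel on the floor; I handed the job in at about 23.5 s, the robot touching nothing, though no verdict came back and I did not re-measure the bystanders.

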